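# Free a microscope's specimen slide from its transport clip and index it forward

## Robot

A 6-joint arm with a two-finger parallel gripper is mounted at the origin on the work surface. World frame = base frame: x ahead of the robot, y to its left, z up, the work surface at z = 0. Lengths are in m, angles in degrees, forces in N, time in s.
With the tool pointing down it reaches from about 0.325 to 0.9 m from the base axis. Payload 6.1 kg.
Tool frame: the origin (TCP) lies at the very end of the fingers, on their centre line; the grasp point (between the pads) lies 19 mm behind it; z points along the fingers, y is the line along which they close (so a half turn about z gives the same grasp; the last joint's range is limited). The gripper opens to 85 mm and grips with 20 to 120 N. Pads are 22 mm wide; open, the fingers measure 114 mm over their backs; the gripper's body (76 mm by 85 mm) begins 54 mm behind the grasp point. The pads swing forward as they close: fully open they stand 13 mm farther back than shut.
Start: joints at [-75.865, 12.628, 87.462, -0, 79.91, -7.225], TCP at [0.228, -0.582, 0.231] pointing down, gripper open.
Joint ranges: [-170.65, 170.65], [-52.31, 119.04], [5.05, 147.46], [-71.25, 251.25], [11.57, 151.72], [-153.62, 153.62]. Speed limits (degrees/s): [147.25, 147.25, 172.46, 180, 180, 180].

## Interface

Orientations are given as [roll, pitch, yaw] about the fixed x, y, z axes, in that order (R = Rz(yaw) Ry(pitch) Rx(roll)).
In Python, from workcell import status, vision, finish_job gives the robot as it stands. The module is installed in compiled form; this text tells all that it offers.
- The arm moves only by the tool carry_out, never from a script. Its argument "steps" is a list of rows, each a list of 7 numbers: the turn, a rotation vector about the world's x, y, z in rad, then the shift along the world's x, y, z in mm, then the finger opening in mm, from 0 to 85.4. A call has 1 to 20 rows; each row shifts and turns the commanded pose from where the row before left it; what a row does not reach is not made up. A row lasts 1/8 s, in which the tool goes at most 62.5 mm and 10.7 degrees, less where a joint would pass 70% of its speed; a pose out of reach is approached as far as the arm can. A call with a gripper value outside its range is refused whole. The fingers move at their own pace and stop on an object; "newtons" is the grip in N (left out, the last holds). Time passes only in rows, so rows that do not move let the fingers close. It gives the time, the measured TCP pose, the force, the opening and the grip force at its end, in the units of the state.
- status.get_state(): the state, without advancing time (a new reading comes with each control period).
- vision.grab_frame(name): name is "scene" or "top"; returns a dict with "img" (420x560x3 uint8, red, green, blue), "intrinsics" (3x3 intrinsics, pixels), "origin" and "orientation" of the camera in the world. Camera axes: x right, y down, z forward; pixel columns grow to the right and rows downward; lengths in m; the calibration is good to about 2 mm. A picture is of the moment at which its call begins. There is no depth.
- finish_job(): hands the job in; it is judged then, once.
Trained networks look in the newest picture that a camera, given by its name, has taken for a name from the list of things; names that differ only in an ending like _2 or _b are one class to them, and where a whole thing is asked for, a point or a joint stands for the part that bears it (a point fixed in the world has none). Each returns a list of dicts, best first, with "score" (0 to 1); they miss things now and then, are a little off and sometimes report something else, mostly with a low value. They report only what shows in the picture. A call takes as long as a camera call. They do not tell look-alikes from the thing itself.
- vision.spot_in(camera, name): "xy" ([column, row] in pixels, amid what is visible of it).
The state is a dict: "time_s": time; "q": joint angles; "joint_velocities": joint speeds; "joint_efforts": joint torques, N m; "eef_pos": TCP position; "tcp_rot": TCP orientation; "contact_force": force on the tool from outside, world axes, zero at the start; "torque": the same for the moment, N m; "gripper_width": opening from 0.0 (shut) to 1.0 (fully open); "grasp_force": force on a finger pad.
Only numpy, scipy, OpenCV 4.12 (cv2) and the standard library are available. Lean on these libraries where they do the work, as an engineer would, in place of code of your own. Each camera call takes 0.05 s, during which the arm holds its last target. There are 200 camera calls.

## Task

The specimen carriage of the digital microscope is still locked by the red spring clip on its guide rod. Slide the orange wedge under the clip along the rod until it is spread, lift it off with the wedge, strip it off in the white tray and lay the wedge flat on the blue mat; then pull the index knob out, draw the carriage one notch along the rod towards where the clip was, and let the knob snap back home. Do not knock the microscope head, and leave the objective, oil bottle and slide box where they stand.

Things in the scene. Friction and masses are not known exactly. Their poses are not given: they have to be found in the camera images.
- stage: Grey base plate 240 x 230 x 16 mm of the digital microscope and its indexing specimen slide, fixed. Axes: x points away from the operator's (robot's) side, y along the guide rod, z up. Origin on the bench; the plate reaches x -112..128, y -115..115 mm. Steel guide rod 20 mm thick along y, axis at x -20, z 62 mm, ends at y +-98.
- rod_support (a point): Aluminium rod support at the rod's +y end: this point is the middle of its top (71 mm above the bench, 1 mm below the rod's top, 86 mm along y from the stage's middle). It reaches 24 mm along y, x -24..72 mm. A wedge slides in low over it, along the rod. A like one stands at the -y end. Axes as stage.
- carriage_mid (a point): Aluminium carriage: point on the rod axis at its mid-length. In mm from it, axes as stage: y -40..40; block z -22..9.5; side walls up to z 42, their inner faces at x +-18, with an open channel between them over the rod; a black slide holder bridges the walls at y -32..6, z 42..50: do not run the wedge's nose under it (nose stops short of y +6 with the carriage at 0).
- ring_light (a point): Middle of the underside of the microscope's white LED ring (radius 46, 14 mm high), 172 mm above the bench; axes as stage. Tube (radius 25) and camera above it, to z 332 mm; boom at z 242..282 back to a 30 mm pillar 130 mm behind. The ring hangs close over the index knob: no room to take the knob from straight above, the gripper must lean with the knob.
- clip_mid (a point): Red spring clip, 77 mm tall, 26 mm long along the rod, 70 g, loose, snapped on the rod against the carriage's +y face. Point: on the rod's axis, mid-length of the clip; x across the rod, y along it, z up. Two sprung arms, inner faces at x +-11 mm, hang from the crown; beads inside them grip the rod from above (bead tops 14 mm above this point) and below; flared tails end 24 mm below it.
- clip_crown (a point): Middle of the underside of the clip's crown plate (48 mm wide in x, 6 mm thick, with a rib 12 mm high on top), 35 mm above clip_mid; axes as clip_mid. Between crown and upper beads a window 22 mm wide and 21 mm high is open along y: the blade goes in at its mid-height from the +y end, until its 26 mm wide part is between the arms; the push is about 5 to 20 N.
- clip_arm_far (a joint): Opening of the clip's arm on its +x side, rad: about 0 hugging the rod, grows as it is spread; spring 0.16 N m/rad; 0.13 to 0.2 with the full blade in. Above about 0.1 on both arms the beads clear the rod and the clip, gripping the blade, lifts straight up with it; it may ride up 4 mm until its upper beads bear on the blade's underside.
- clip_arm_near (a joint): The same for the arm on its -x side.
- clip_seat (a point): Point fixed on the guide rod's axis where the clip sits at first, 53.5 mm along +y from the stage's middle, 62 mm above the bench; axes as stage.
- wedge_grip (a point): Orange plastic wedge, 155 mm long, 90 g, loose, lying flat on the mat. Point: middle of its handle, 14 mm above its flat underside; x points along it to the nose, y across, z up. Handle 30 mm wide, 28 mm high, x -45..35 mm of this point; then a blade 13 mm high, flush with the underside: 26 mm wide for x 35..68, tapering evenly to 6 mm wide at its end, x 110 mm.
- wedge_tip (a point): end of the wedge's nose, half-way up the blade (6.5 mm above the underside), 110 mm along x from wedge_grip; axes as wedge_grip
- mat: blue bench mat 240 (x) x 180 (y) x 3 mm, fixed; origin under its centre
- tray: White square tray 170 x 170 mm outside, 42 mm high, walls 4 mm, floor top 4 mm above the bench, fixed; origin under its centre, x and y along its sides. The clip is stripped off the wedge by letting its tails down just inside a wall and drawing the wedge back out over that wall.
- knob_grip (a point): Index knob of the carriage, on the operator's side: black grip 28 mm thick and 28 mm long with a blue cap 31 mm thick and 4 mm deep on top; this point is its middle, on its axis. The axis leans 40 degrees from vertical towards the operator: the pull-out direction is (-0.643, 0, 0.766) in these axes. Axes as stage. Beneath the grip is a 22 mm thick housing. The knob rides with the carriage.
- index_knob (a joint): how far the index knob is pulled out, m: 0 home with the pin fully in a notch, 0.010 fully out; the pin clears the notch at 0.006; spring 6.5 N at home rising to 11.5 N
- carriage (a joint): carriage position along the rod, m, growing along the stage's +y: 0 at the start notch, the next notch is at +0.030 (another at -0.030); end of travel +0.033; about 1 N of friction. The pin drops in by itself within about 1 mm of a notch.
- scope: the microscope's pillar, boom, tube and LED ring, fixed to the stage with the stage's origin and axes
- objective_mid (a point): bystander: bright steel objective lens standing on the bench, 36 mm thick, 60 mm tall; point at its middle
- bottle_mid (a point): bystander: amber oil bottle with a black cap, 40 mm thick, 80 mm tall; point at its middle
- slide_box_mid (a point): bystander: green slide box 80 x 50 x 32 mm; point at its middle
Not all that is in view belongs to the job. What is meant by the part that bears clip_mid is not yellow, and is the larger of those in its own colour.

How it is judged (in metres and radians):
On the way, in this order (a step that is already met when the one before it is completed fails the run):
1. the wedge is in under the clip on the rod and has spread both its arms (value of joint each of clip_arm_far, clip_arm_near above 0.1 rad and distance between clip_mid and clip_seat below 0.025 m and distance between wedge_tip and clip_mid below 0.075 m and y of wedge_tip in the frame of clip_mid below 0 m and z of wedge_tip in the frame of clip_mid above 0.01 m), for 0.05 s.
2. the clip is off the rod and in the tray (x of clip_mid in the frame of tray between -0.079 and 0.079 m and y of clip_mid in the frame of tray between -0.079 and 0.079 m and z of clip_mid in the frame of tray below 0.065 m), for 0.1 s.
3. the index knob is pulled until its pin is clear of the notch (value of joint index_knob above 0.006 m), for 0.05 s.
At the end, for the whole second after the job is handed in: The clip's middle is in the tray (within 79 mm of its centre along each side, under 65 mm high); the wedge lies on the mat (middle of handle over it, under 24 mm up); the carriage is still at the next notch (30 +- 2.5 mm) and the knob is home within 1.5 mm (all of step 2 and x of wedge_grip in the frame of mat between -0.12 and 0.12 m and y of wedge_grip in the frame of mat between -0.09 and 0.09 m and z of wedge_grip in the frame of mat below 0.024 m and value of joint carriage between 0.0275 and 0.0325 m and value of joint index_knob below 0.0015 m and velocity of joint carriage between -0.01 and 0.01 m/s); the robot touches nothing.
It fails at once if the microscope head or pillar is struck with more than 10 N (contact force between scope and anything else above 10 N).
It fails at once if the objective is moved more than 20 mm (distance of objective_mid from where it was at the start of the episode above 0.02 m).
It fails at once if the oil bottle is moved more than 20 mm (distance of bottle_mid from where it was at the start of the episode above 0.02 m).
It fails at once if the slide box is moved more than 20 mm (distance of slide_box_mid from where it was at the start of the episode above 0.02 m).
It also fails if it takes over 72 s, if anything falls off the work surface, if the arm or the gripper's body presses on something with over 40 N, if the wrist force passes 120 N, or if a joint passes its speed limit or range.

## Working session

There is one attempt and no reset: what is moved stays moved. The work goes in short steps, Python scripts to look and compute and a tool call to move; the robot and the scene stay as the last step left them, time stands still between calls to the robot, and variables do not carry over. Pictures are saved under pics/ and viewed, at most 10 in all, crops included, and the job is handed in when it is done.

Besides the shell and the picture viewer there is one more tool, called after ">>>" by a JSON object that holds its "api" and its "payload". carry_out: Moves the arm, as the interface text tells. Its arguments: {"type":"object","properties":{"steps":{"type":"array","items":{"type":"array","items":{"type":"number"}}},"newtons":{"type":"number"}},"required":["steps"]}

```bash
mkdir -p pics; cat > h.py <<'E'
import numpy as np, cv2
from workcell import status, vision, finish_job
def grab(c,fn=None):
    f=vision.grab_frame(c)
    if fn: cv2.imwrite('pics/'+fn,cv2.cvtColor(f['img'],cv2.COLOR_RGB2BGR))
    return f
def cam(f):
    K=np.array(f['intrinsics']);o=np.array(f['origin'],float);R=np.array(f['orientation'],float)
    return K,o,R
E
python3 - <<'E'
from h import *
import workcell
for c in ['scene','top']:
    f=grab(c,c+'0.png'); print(c,f['intrinsics'],f['origin'],f['orientation'])
    for n in 'stage rod_support carriage_mid ring_light clip_mid clip_crown wedge_grip wedge_tip mat tray knob_grip objective_mid bottle_mid slide_box_mid'.split():
        print(n,[(np.round(d['xy'],1).tolist(),round(d['score'],2)) for d in vision.spot_in(c,n)][:3])
print(status.get_state())
E
```

```text
scene [[393.74304788   0.         287.1498641 ]
 [  0.         393.74304788 212.46350734]
 [  0.           0.           1.        ]] [1.17918997 0.39348625 0.83856325] [-132.44717197    0.40382198  123.1267002 ]
stage [([249.4, 254.3], 0.98)]
rod_support [([251.9, 258.0], 0.77), ([276.5, 227.7], 0.64), ([422.0, 286.4], 0.29)]
carriage_mid [([263.6, 254.5], 0.77), ([244.4, 219.6], 0.55)]
ring_light [([242.2, 218.1], 0.73), ([251.7, 257.3], 0.35)]
clip_mid [([277.5, 254.7], 0.9), ([317.8, 320.1], 0.74), ([300.5, 223.5], 0.5)]
clip_crown [([318.4, 320.8], 0.93), ([278.8, 252.6], 0.89), ([300.9, 223.7], 0.45)]
wedge_grip [([416.9, 285.6], 0.7)]
wedge_tip [([418.8, 287.6], 0.59)]
mat [([406.0, 293.4], 0.69)]
tray [([214.3, 187.2], 0.73), ([263.7, 252.0], 0.29), ([417.1, 286.4], 0.25)]
knob_grip []
objective_mid [([345.1, 229.6], 0.56)]
bottle_mid [([197.9, 243.4], 0.53)]
slide_box_mid [([290.5, 199.0], 0.94), ([254.0, 257.7], 0.26)]
top [[455.54223353   0.         276.64669074]
 [  0.         455.54223353 208.60918246]
 [  0.           0.           1.        ]] [ 0.35866953 -0.03051496  1
[... 731 characters left out ...]
, 0.92)]
{'time_s': 1.5, 'q': array([-7.58650163e+01,  1.26259375e+01,  8.74641147e+01,  1.76381962e-04,
        7.99081682e+01, -7.22436373e+00]), 'joint_velocities': array([-0.07589153, -0.00135706,  0.04032175, -0.00114786,  0.00402057,
        0.03483505]), 'joint_efforts': array([ 8.38042433e-04, -4.96829760e+01, -3.89721930e+01,  4.00335705e-05,
        9.16648314e-04, -4.01314608e-06]), 'eef_pos': array([ 0.22763667, -0.58206128,  0.23130236]), 'tcp_rot': array([1.79998213e+02, 5.15221627e-05, 2.13593165e+01]), 'contact_force': array([-0.26036247, -0.43658076, -0.0997189 ]), 'torque': array([-0.04410712, -0.01151183, -0.01757573]), 'grasp_force': 0.0, 'gripper_width': 1.0002748649734}
```

```bash
ls pics
```

```text
scene0.png
top0.png
```

View pictures.

View pics/scene0.png

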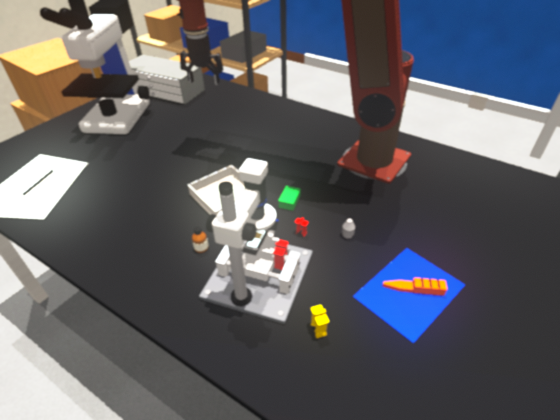

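View pics/top0.png

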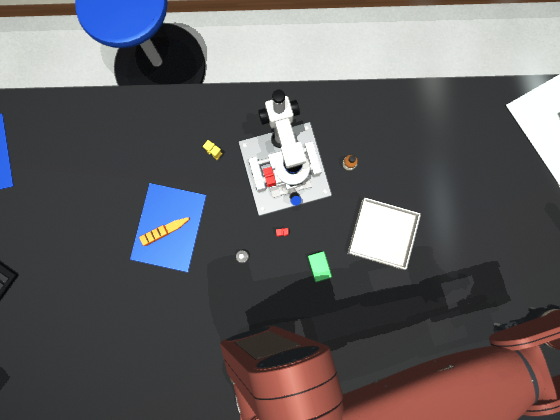

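```bash
python3 - <<'E'
import cv2,numpy as np
t=cv2.imread('pics/top0.png');s=cv2.imread('pics/scene0.png')
def cr(im,x,y,w,h,k): return cv2.resize(im[y:y+h,x:x+w],None,fx=k,fy=k,interpolation=cv2.INTER_CUBIC)
cv2.imwrite('pics/c1.png',np.hstack([cr(t,235,85,100,150,4),cr(s,190,165,100,150,4)][:2]))
cv2.imwrite('pics/c2.png',cr(s,195,175,125,140,4.2))
E
```

```text
(no output)
```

View pics/c1.png

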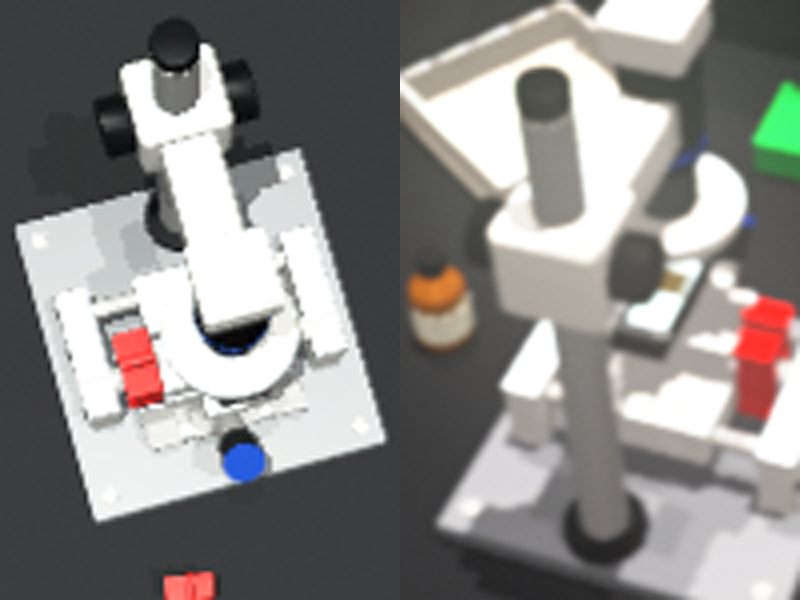

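View pics/c2.png

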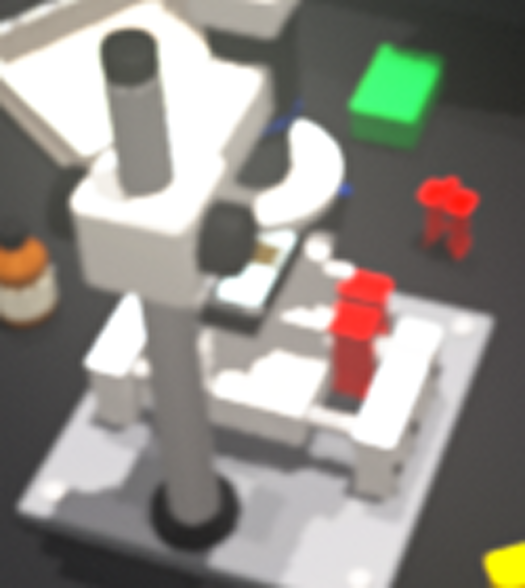

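```bash
cat >> h.py <<'E'
from scipy.optimize import minimize, least_squares
from scipy.spatial.transform import Rotation as Ro
def Rm(f):
    return Ro.from_euler('xyz',f['orientation'],degrees=True).as_matrix()
def proj(f,P):
    K,o,_=cam(f);p=(np.atleast_2d(P)-o)@Rm(f)
    p=p@K.T; return p[:,:2]/p[:,2:]
def unproj(f,uv,z):
    K,o,_=cam(f);d=Rm(f)@np.linalg.solve(K,[uv[0],uv[1],1]);return o+d*(z-o[2])/d[2]
def box(x0,x1,y0,y1,z0,z1):
    return np.array([[x,y,z] for x in(x0,x1) for y in(y0,y1) for z in(z0,z1)],float)/1000
def xf(P,x,y,yaw,z=0):
    return P@Ro.from_euler('z',yaw).as_matrix().T+[x,y,z]
def render(f,parts):
    S=4;m=np.zeros((420*S,560*S),np.uint8)
    for P in parts:
        h=cv2.convexHull(((proj(f,P)+.5)*S-.5).astype(np.float32))
        cv2.fillConvexPoly(m,np.round(h*16).astype(np.int32),255,shift=4)
    return cv2.resize(m,(560,420),interpolation=cv2.INTER_AREA)/255.
def fit(fs,masks,parts,x0,z=0):
    c=lambda v:sum(np.abs(render(f,[xf(P,v[0],v[1],v[2],z) for P in parts])-m).sum() for f,m in zip(fs,masks))
    r=minimize(c,x0,method='Nelder-Mead',options=dict(initial_simplex=np.array(x0)+np.array([[0,0,0],[.012,0,0],[0,.012,0],[0,0,.15]]),xatol=1e-5,fatol=1e-3))
    return r.x,r.fun,sum(m.sum() for m in masks)
def hsvmask(f,lo,hi,roi):
    h=cv2.cvtColor(f['img'],cv2.COLOR_RGB2HSV);m=cv2.inRange(h,np.array(lo),np.array(hi))/255.
    o=np.zeros_like(m);x,y,w,hh=roi;o[y:y+hh,x:x+w]=m[y:y+hh,x:x+w];return o
WEDGE=[box(-45,35,-15,15,0,28),np.vstack([box(35,68,-13,13,0,13),box(110,110,-3,3,0,13)])]
E
python3 - <<'E'
from h import *
np.set_printoptions(precision=4,suppress=True)
t=grab('top');s=grab('scene')
# stage
tc=(np.array([[16,227],[300,150],[386,442],[97,522]])+.5)/4-.5+[235,85]
sc=(np.array([[493,318],[18,508]])+.5)/4.2-.5+[195,175]
C=np.array([[128,115,16],[128,-115,16],[-112,-115,16],[-112,115,16]])/1000.
for nm,use in(('both',3),('top',1),('scene',2)):
    def r(v):
        a=(proj(t,xf(C,*v))-tc).ravel();b=(proj(s,xf(C[[3,1]],*v))-sc).ravel()
        return np.r_[a if use&1 else [],b if use&2 else []]
    q=least_squares(r,[.5,0,.25]);print('stage',nm,q.x,np.degrees(q.x[2]),q.fun.round(2))
# wedge
mt=hsvmask(t,(8,120,80),(28,255,255),(130,205,70,50));ms=hsvmask(s,(5,120,80),(28,255,255),(370,265,90,40))
print('tip',unproj(t,(189,219),.01),unproj(t,(145,240),.02))
a=unproj(t,(189,219),.01);b=unproj(t,(145,240),.02);yw=np.arctan2(*(a-b)[1::-1]);g=b+(a-b)*.3
for nm,F,M in(('both',[t,s],[mt,ms]),('top',[t],[mt]),('scene',[s],[ms])):
    print('wedge',nm,fit(F,M,WEDGE,[g[0],g[1],yw],.003))
# mat
bt=hsvmask(t,(100,120,80),(130,255,255),(125,175,90,105))
bt=np.maximum(bt,mt); bs=np.maximum(hsvmask(s,(100,120,80),(130,255,255),(350,245,120,95)),ms)
g=unproj(t,(169,227),0)
for nm,F,M in(('both',[t,s],[bt,bs]),('top',[t],[bt]),('scene',[s],[bs])):
    print('mat',nm,fit(F,M,[box(-120,120,-90,90,0,3)],[g[0],g[1],.25-.5]))
# tray
w=((t['img'].min(2)>90)*1.);mm=np.zeros_like(w);mm[190:280,335:430]=w[190:280,335:430]
g=unproj(t,(385,234),.02)
print('tray',fit([t],[mm],[box(-85,85,-85,85,0,42)],[g[0],g[1],-.25]))
for n,uv,z in(('obj',(243,255),.03),('bottle',(349,161),.04),('box',(320,267),.03),('decoy',(282,232),.03)): print(n,unproj(t,uv,z))
print('cap',unproj(t,(235+242/4,85+462/4),.1))
rt=hsvmask(t,(0,150,80),(6,255,255),(255,160,25,30))+hsvmask(t,(174,150,80),(180,255,255),(255,160,25,30))
print('clip top centroid',np.argwhere(rt)[:,::-1].mean(0),rt.sum())
kt=hsvmask(t,(100,150,60),(130,255,255),(285,190,25,20));print('cap px',np.argwhere(kt)[:,::-1].mean(0),kt.sum())
E
```

```text
stage both [ 0.6552 -0.0428  0.2517] 14.422690451689375 [-0.78 -0.72  0.18 -1.1   0.66 -0.11 -0.6   0.22  0.64 -1.25 -0.2  -0.69]
stage top [ 0.654  -0.0432  0.251 ] 14.38190307910549 [-0.64 -0.35  0.35 -0.68  0.78  0.33 -0.5   0.62]
stage scene [ 0.6578 -0.0415  0.251 ] 14.38275612476643 [ 0.6  -0.46 -0.54  0.23]
tip [0.5119 0.2507 0.01  ] [0.4504 0.38   0.02  ]
wedge both (array([ 0.4669,  0.3501, -1.1207]), np.float64(422.00392156862745), np.float64(951.0))
wedge top (array([ 0.4666,  0.3521, -1.1268]), np.float64(90.2156862745098), np.float64(440.0))
wedge scene (array([ 0.4604,  0.3468, -0.9991]), np.float64(316.8), np.float64(511.0))
mat both (array([ 0.4917,  0.3157, -0.2359]), np.float64(830.3372549019607), np.float64(10031.0))
mat top (array([ 0.4905,  0.3159, -0.2303]), np.float64(167.4941176470588), np.float64(4652.0))
mat scene (array([ 0.4949,  0.3171, -0.2341]), np.float64(602.2196078431373), np.float64(5379.0))
tray (array([ 0.4568, -0.3312, -0.305 ]), np.float64(67.62352941176471), np.float64(3601.0))
obj [0.3999 0.0865 0.03  ]
bottle [ 0.6735 -0.2344  0.04  ]
box [ 0.3607 -0.1388  0.03  ]
decoy [ 0.4655 -0.0297  0.03  ]
cap [ 0.5484 -0.0697  0.1   ]
clip top centroid [269.3462 176.8013] 156.0
cap px [295.5063 200.0633] 79.0
```

```bash
python3 - <<'E'
from h import *
np.set_printoptions(precision=4,suppress=True)
t=grab('top');s=grab('scene')
mt=hsvmask(t,(0,100,60),(34,255,255),(130,205,70,50));ms=hsvmask(s,(0,100,60),(34,255,255),(370,265,90,40))
k=np.ones((3,3),np.uint8)
mt,ms=[cv2.morphologyEx(m,cv2.MORPH_CLOSE,k) for m in(mt,ms)]
for nm,F,M in(('both',[t,s],[mt,ms]),('top',[t],[mt]),('scene',[s],[ms])):
    print('wedge',nm,fit(F,M,WEDGE,[.467,.352,-1.12],.003))
# clip: silhouettes
def red(f,roi): return np.maximum(hsvmask(f,(0,140,60),(7,255,255),roi),hsvmask(f,(173,140,60),(180,255,255),roi))
rt=red(t,(255,160,25,30));rs=red(s,(265,235,30,40))
for nm,f,m in(('t',t,rt),('s',s,rs)): 
    a=np.argwhere(m)[:,::-1];print(nm,a.min(0),a.max(0),len(a))
CL=[box(-24,24,-13,13,97,103),box(-24,24,-3,3,103,115)]
S=[.6545,-.043,.251]
c=lambda x,y,z:xf(np.array([[x,y,z]])/1000,*S)
for n,p in(('ribmid',c(-20,53.5,115)),('crownfar',c(4,53.5,100)),('crownnear',c(-44,53.5,100))): print(n,p,proj(t,p),proj(s,p))
# knob: stage-frame ray from cap px
for z in(.09,.1,.11,.12,.13,.14):
    p=unproj(t,(295.5,200.06),z);l=(p-[S[0],S[1],0])@Ro.from_euler('z',S[2]).as_matrix();print('knobcap',z,l*1000,proj(s,p))
bs=hsvmask(s,(95,90,40),(135,255,255),(240,180,60,60));print(np.argwhere(bs)[:,::-1].tolist())
print('ring top view', [ ((unproj(t,(235+230/4,85+335/4),.186)-[S[0],S[1],0])@Ro.from_euler('z',S[2]).as_matrix()*1000)])
E
```

```text
wedge both (array([ 0.4674,  0.3501, -1.1196]), np.float64(252.65490196078431), np.float64(1126.0))
wedge top (array([ 0.4676,  0.3501, -1.1217]), np.float64(56.219607843137254), np.float64(476.0))
wedge scene (array([ 0.4675,  0.3485, -1.0892]), np.float64(191.85882352941178), np.float64(650.0))
t [263 167] [275 186] 167
s [274 239] [288 268] 276
ribmid [[0.6218 0.0039 0.115 ]] [[268.9328 174.5046]] [[280.5424 242.4071]]
crownfar [[0.6451 0.0098 0.1   ]] [[266.8768 167.6403]] [[277.4522 253.1978]]
crownnear [[ 0.5986 -0.0021  0.1   ]] [[271.3219 183.5553]] [[283.7443 239.9471]]
knobcap 0.09 [-106.7886   -0.5275   90.    ] [[272.6791 222.1826]]
knobcap 0.1 [-108.1626    0.1421  100.    ] [[272.9673 219.2618]]
knobcap 0.11 [-109.5366    0.8117  110.    ] [[273.2587 216.3084]]
knobcap 0.12 [-110.9106    1.4813  120.    ] [[273.5533 213.322 ]]
knobcap 0.13 [-112.2847    2.1509  130.    ] [[273.8513 210.3019]]
knobcap 0.14 [-113.6587    2.8205  140.    ] [[274.1526 207.2476]]
[[261, 204], [262, 204], [261, 205], [276, 219], [277, 219], [276, 220], [277, 220], [278, 220], [277, 221]]
ring top view [array([-36.6782,  -9.3015, 186.    ])]
```

```bash
python3 - <<'E'
from h import *
np.set_printoptions(precision=1,suppress=True)
t=grab('top');s=grab('scene')
S=[.6545,-.043,.251]
n=np.array([-.643,0,.766]);u=np.array([0,1,0]);w=np.cross(n,u)
th=np.linspace(0,2*np.pi,73)
bt=hsvmask(t,(100,100,40),(130,255,255),(283,188,28,24));a=np.argwhere(bt)[:,::-1];print('top cap',a.min(0),a.max(0),a.mean(0),len(a))
for z in range(85,150,7):
    p=unproj(t,a.mean(0),z/1000);l=(p-[S[0],S[1],0])@Ro.from_euler('z',S[2]).as_matrix()
    D=np.vstack([l+.0155*(np.cos(th)[:,None]*u+np.sin(th)[:,None]*w)+n*o for o in(0,-.004)])
    q=proj(s,xf(D,*S));qt=proj(t,xf(D,*S));i=q[:,0].argmax();m=render(t,[xf(D,*S)]).sum()
    print(z,l*1000,'right',q[i],'bbox',q.min(0),q.max(0),'top',qt.min(0),qt.max(0),m)
R=lambda cx,cy:np.vstack([np.c_[cx+46*np.cos(th),cy+46*np.sin(th),np.full(73,z)] for z in(172,186)])/1000
for cy in(0,):
  for cx in(-60,-40,-20,0):
    for nm,f in(('t',t),('s',s)):
      q=proj(f,xf(R(cx,cy),*S));print('ring',cx,cy,nm,q.min(0),q.max(0))
im=cv2.resize(s['img'][195:245,245:305],None,fx=10,fy=10,interpolation=cv2.INTER_NEAREST);cv2.imwrite('pics/k.png',im[:,:,::-1])
E
```

```text
top cap [291 195] [300 205] [295.6 199.9] 86
85 [-105.8   -1.3   85. ] right [277.9 224.8] bbox [266.5 222.4] [277.9 226.4] top [290.  194.5] [300.9 204.6] 89.70196078431373
92 [-106.8   -0.9   92. ] right [278.1 222.8] bbox [266.7 220.4] [278.1 224.3] top [290.  194.5] [301.  204.6] 90.64313725490196
99 [-107.7   -0.4   99. ] right [278.3 220.7] bbox [266.9 218.4] [278.3 222.3] top [290.  194.5] [301.  204.6] 91.3921568627451
106 [-108.7    0.1  106. ] right [278.5 218.7] bbox [267.1 216.3] [278.5 220.2] top [290.  194.4] [301.  204.7] 92.94509803921568
113 [-109.7    0.6  113. ] right [278.8 216.6] bbox [267.2 214.2] [278.8 218.1] top [289.9 194.4] [301.  204.7] 93.50588235294117
120 [-110.6    1.   120. ] right [279.  214.5] bbox [267.4 212.1] [279. 216.] top [289.9 194.4] [301.1 204.7] 94.56862745098039
127 [-111.6    1.5  127. ] right [279.2 212.4] bbox [267.6 210. ] [279.2 213.9] top [289.9 194.3] [301.1 204.7] 95.43529411764706
134 [-112.5    2.   134. ] right [279.5 210.3] bbox [267.8 207.9] [279.5 211.8] top [289.8 194.3] [301.1 204.8] 96.81176470588235
141 [-113.5    2.4  141. ] right [279.7 208.1] bbox [268.  205.8] [279.7 209.7] top [289.8 194.3] [301.2 204.8] 97.87843137254902
148 [-114.5    2.9  148. ] right [279.9 206. ] bbox [268.2 203.6] [279.9 207.5] top [289.8 194.2] [301.2 204.8] 98.87843137254902
ring -60 0 t [274.2 161. ] [308.8 195.9]
ring -60 0 s [246.7 195. ] [283.6 223.7]
ring -40 0 t [272.2 154. ] [306.8 188.8]
ring -40 0 s [243.5 199.8] [281.  229.2]
ring -20 0 t [270.2 147. ] [304.7 181.7]
ring -20 0 s [240.2 204.7] [278.3 234.9]
ring 0 0 t [268.2 140. ] [302.6 174.7]
ring 0 0 s [236.8 209.8] [275.5 240.7]
```

View pics/k.png

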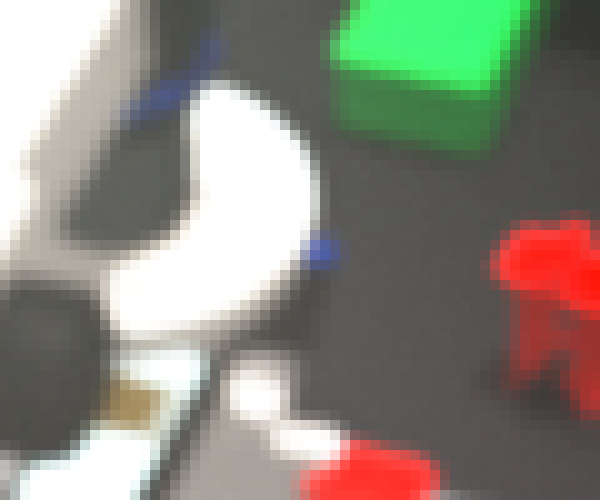

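>>> {"api": "carry_out", "payload": {"steps": [[0,0,0.103,15,58,-7,85],[0,0,0.103,15,58,-7,85],[0,0,0.103,15,58,-7,85],[0,0,0.103,15,58,-7,85],[0,0,0.103,15,58,-7,85],[0,0,0.103,15,58,-7,85],[0,0,0.103,15,58,-7,85],[0,0,0.103,15,58,-7,85],[0,0,0.103,15,58,-7,85],[0,0,0.103,15,58,-7,85],[0,0,0.103,15,58,-7,85],[0,0,0.103,15,58,-7,85],[0,0,0.103,15,58,-7,85],[0,0,0.103,15,58,-7,85],[0,0,0.103,15,58,-7,85],[0,0,0.103,15,58,-7,85],[0,0,0,0,0,0,85]], "newtons": 60}}

```text
time_s: 3.92
eef_pos: [0.4672, 0.3491, 0.1176]
tcp_rot: [-179.9, -0.0, 116.1]
contact_force: [0.9, -0.3, 0.5]
gripper_width: 1.001
grasp_force: 0.0
```

>>> {"api": "carry_out", "payload": {"steps": [[0,0,-0.005,0,1,-35,85],[0,0,0,0,0,-35,85],[0,0,0,0,0,-25,85],[0,0,0,0,0,-12,60],[0,0,0,0,0,-4.5,50],[0,0,0,0,0,0,25],[0,0,0,0,0,0,20],[0,0,0,0,0,0,20],[0,0,0,0,0,0,20]], "newtons": 60}}

```text
time_s: 5.05
eef_pos: [0.4686, 0.3474, 0.0091]
tcp_rot: [179.9, -0.0, 115.5]
contact_force: [-0.2, -0.9, 5.8]
gripper_width: 0.341
grasp_force: 60.4
```

>>> {"api": "carry_out", "payload": {"steps": [[0,0,0,0,0,15,20],[0,0,0,0,0,35,20],[0,0,0,0,0,40,20],[0,0,-0.039,23,-40,5,20],[0,0,-0.039,23,-40,5,20],[0,0,-0.039,23,-40,2,20],[0,0,-0.039,23,-40,0,20],[0,0,-0.039,24,-38,0,20],[0,0,0,0,0,0,20],[0,0,0,0,0,0,20]]}}

```text
time_s: 6.3
eef_pos: [0.5832, 0.1491, 0.1099]
tcp_rot: [-180.0, -0.0, 104.3]
contact_force: [-0.5, -0.6, -0.4]
gripper_width: 0.345
grasp_force: 59.6
```

```bash
cat > w.py <<'E'
from h import *
np.set_printoptions(precision=4,suppress=True)
import sys
t=grab('top','t1.png');s=grab('scene','s1.png');st=status.get_state()
p=st['eef_pos'];z=p[2]-.0061;yw=np.radians(st['tcp_rot'][2]-180)
print(p,st['tcp_rot'],st['contact_force'])
def om(f):
    K=proj(f,[p])[0].astype(int);x,y=max(K[0]-55,0),max(K[1]-55,0)
    m=hsvmask(f,(8,120,90),(34,255,255),(x,y,110,110))
    n,l,stt,_=cv2.connectedComponentsWithStats(cv2.morphologyEx(m,cv2.MORPH_CLOSE,np.ones((3,3))).astype(np.uint8))
    print('comps',stt[1:].tolist()); return m
mt,ms=om(t),om(s)
# tip: project predicted tip and nose edge
for off in(.107,.110):
    q=p+[off*np.cos(yw),off*np.sin(yw),0];q[2]=z+.0065;print('pred tip',off,q,proj(t,q),proj(s,q))
def cr(im,c,w=40): 
    x,y=[int(v) for v in c];return cv2.resize(im[max(y-w,0):y+w,max(x-w,0):x+w],(390,390),interpolation=cv2.INTER_CUBIC)
q=p+[.1*np.cos(yw),.1*np.sin(yw),0]
a,b=proj(t,q)[0],proj(s,q)[0];print('crop origins',a.astype(int)-40,b.astype(int)-40,'scale 4.875')
cv2.imwrite('pics/'+sys.argv[1],np.hstack([cr(t['img'],a),cr(s['img'],b)])[:,:,::-1])
E
python3 w.py a1.png
```

```text
[0.5829 0.1499 0.1098] [-179.9666   -0.0224  104.3951] [-0.3385  0.6818 -0.8186]
comps [[207, 140, 2, 2, 4], [228, 178, 27, 15, 235], [200, 192, 12, 8, 46]]
comps [[298, 246, 36, 17, 393], [342, 250, 19, 18, 257], [310, 304, 17, 8, 111]]
pred tip 0.107 [0.6095 0.0462 0.1102] [[254.081  179.4587]] [[297.4223 247.3929]]
pred tip 0.11 [0.6102 0.0433 0.1102] [[255.1044 179.178 ]] [[296.2783 247.113 ]]
crop origins [211 140] [260 208] scale 4.875
```

View pics/a1.png

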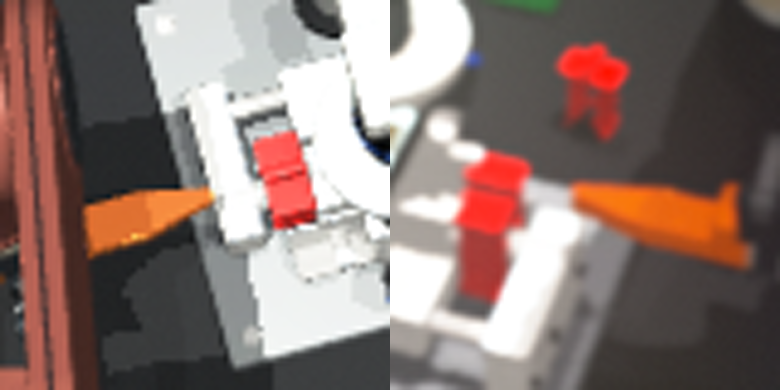

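```bash
python3 - <<'E'
from h import *
np.set_printoptions(precision=4,suppress=True)
t=grab('top');s=grab('scene')
S=[.6545,-.043,.251]
def red(f,roi): return np.maximum(hsvmask(f,(0,140,60),(7,255,255),roi),hsvmask(f,(173,140,60),(180,255,255),roi))
rt=red(t,(258,160,22,32));rs=red(s,(268,232,25,40))
R=Ro.from_euler('z',S[2]).as_matrix()
for nm,rib in(('rib||x',box(-24,24,-3,3,41,53)),('rib||y',box(-4,4,-13,13,41,53))):
    P=[box(-24,24,-13,13,35,41),rib,box(-15,-11,-13,13,-10,35),box(11,15,-13,13,-10,35)]
    for vn,F,M in(('top',[t],[rt]),('scene',[s],[rs]),('both',[t,s],[rt,rs])):
        x,f,n=fit(F,M,P,[.6218,.0039,.251],.062);print(nm,vn,x,f,n,'stage local',((np.r_[x[:2],0]-[S[0],S[1],0])@R*1000)[:2])
E
```

```text
rib||x top [0.6177 0.0031 0.2284] 27.396078431372548 162.0 stage local [-24.1776  53.7678]
rib||x scene [0.6315 0.0087 0.4754] 78.26666666666667 282.0 stage local [-9.4243 55.745 ]
rib||x both [0.6217 0.0035 0.3501] 145.93333333333334 444.0 stage local [-20.2221  53.1394]
rib||y top [0.6188 0.0035 0.2417] 28.709803921568625 162.0 stage local [-23.0387  53.9314]
rib||y scene [0.6253 0.0052 0.425 ] 85.45098039215686 282.0 stage local [-16.287   53.9431]
rib||y both [0.6217 0.0039 0.3275] 136.02352941176468 444.0 stage local [-20.1758  53.5725]
```

```bash
python3 - <<'E'
from h import *
np.set_printoptions(precision=4,suppress=True)
t=grab('top');s=grab('scene');st=status.get_state();p=st['eef_pos'];yw=np.radians(st['tcp_rot'][2]-180)
g=p-.0028*np.array([np.cos(yw),np.sin(yw),0]);z=p[2]-.0061
B=[WEDGE[1]]
for nm,f,roi in(('top',t,(238,165,40,35)),('scene',s,(290,235,33,40))):
    m=hsvmask(f,(5,120,80),(34,255,255),roi);w=np.zeros_like(m);x,y,a,b=roi;w[y:y+b,x:x+a]=1
    def c(v):
        off=np.array([v[0]*-np.sin(yw)+v[1]*np.cos(yw),v[0]*np.cos(yw)+v[1]*np.sin(yw)])*1e-3
        return np.abs(render(f,[xf(B[0],g[0]+off[0],g[1]+off[1],yw,z+v[2]*1e-3)])*w-m).sum()
    G=[(c((a,b,d)),a,b,d) for a in range(-6,7,1) for b in range(-6,7,2) for d in(-3,0,3)]
    G.sort();print(nm,m.sum(),c((0,0,0)),G[:8])
E
```

```text
top 124.0 15.639215686274511 [(np.float64(9.266666666666667), -1, -2, 0), (np.float64(10.066666666666666), -2, -2, 3), (np.float64(10.145098039215686), -1, 0, 0), (np.float64(10.384313725490195), 0, -2, -3), (np.float64(10.396078431372548), -2, 0, 3), (np.float64(10.694117647058823), -1, -2, 3), (np.float64(11.141176470588235), -1, 0, -3), (np.float64(11.20392156862745), 0, 0, -3)]
scene 276.0 30.992156862745098 [(np.float64(30.815686274509805), 3, 0, 3), (np.float64(30.992156862745098), 0, 0, 0), (np.float64(31.113725490196078), 3, -2, 3), (np.float64(31.56470588235294), -3, 0, -3), (np.float64(31.819607843137256), 2, 0, 3), (np.float64(32.1764705882353), 0, -2, 0), (np.float64(32.258823529411764), -3, 2, -3), (np.float64(32.678431372549014), -2, 0, -3)]
```

>>> {"api": "carry_out", "payload": {"steps": [[0,0,0,1,0,-12,20],[0,0,0,0,0,-11.5,20],[0,0,0,0,0,0,20],[0,0,0,2.5,-9.7,0,20],[0,0,0,2.5,-9.7,0,20],[0,0,0,2.5,-9.7,0,20],[0,0,0,2.5,-9.7,0,20],[0,0,0,2.5,-9.7,0,20],[0,0,0,0,0,0,20]]}}

```text
time_s: 7.72
eef_pos: [0.5974, 0.0995, 0.0864]
tcp_rot: [180.0, 0.0, 104.3]
contact_force: [-0.4, 0.2, -0.0]
gripper_width: 0.336
grasp_force: 59.6
```

```bash
sed -i 's/\.1\*np.cos(yw),\.1\*/.12*np.cos(yw),.12*/' w.py; python3 w.py a2.png
```

```text
[0.5971 0.1004 0.0863] [-179.9959   -0.0135  104.2986] [ 0.1745 -0.3797 -1.82  ]
comps [[250, 175, 16, 13, 144], [218, 185, 14, 11, 68]]
comps [[285, 248, 28, 16, 277], [321, 252, 18, 18, 270], [310, 304, 17, 10, 141]]
pred tip 0.107 [ 0.6235 -0.0033  0.0867] [[271.7113 175.8834]] [[278.0585 249.2805]]
pred tip 0.11 [ 0.6243 -0.0062  0.0867] [[272.7152 175.6097]] [[276.96   249.0054]]
crop origins [236 134] [233 208] scale 4.875
```

View pics/a2.png

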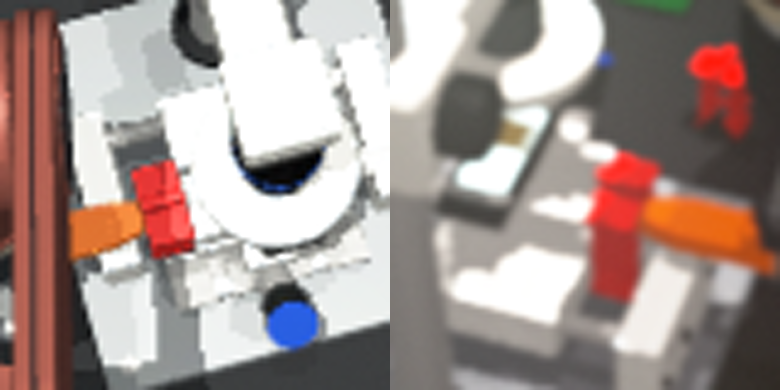

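>>> {"api": "carry_out", "payload": {"steps": [[0,0,0,1.2,-4.8,0,20],[0,0,0,1.2,-4.8,0,20],[0,0,0,1.2,-4.8,0,20],[0,0,0,1,-3.9,0,20],[0,0,0,1,-3.9,0,20],[0,0,0,1,-3.9,0,20],[0,0,0,0,0,0,20]], "newtons": 80}}

```text
time_s: 8.7
eef_pos: [0.6043, 0.0778, 0.087]
tcp_rot: [179.8, -0.3, 104.3]
contact_force: [0.3, 13.6, -0.5]
gripper_width: 0.327
grasp_force: 84.4
```

>>> {"api": "carry_out", "payload": {"steps": [[0,0,0,0.8,-3.9,0,20],[0,0,0,0.8,-3.9,0,20],[0,0,0,0.8,-3.9,0,20],[0,0,0,0,0,0,20],[0,0,0,0,0,0,20]]}}

```text
time_s: 9.32
eef_pos: [0.6066, 0.063, 0.0866]
tcp_rot: [179.9, -0.0, 104.3]
contact_force: [2.0, 5.4, 1.0]
gripper_width: 0.331
grasp_force: 84.1
```

>>> {"api": "carry_out", "payload": {"steps": [[0,0,0,0,0,2,20],[0,0,0,0,0,4,20],[0,0,0,0,0,6,20],[0,0,0,0,0,8,20],[0,0,0,0,0,8,20],[0,0,0,0,0,8,20],[0,0,0,0,0,6,20],[0,0,0,0,0,0,20]]}}

```text
time_s: 10.32
eef_pos: [0.6066, 0.0626, 0.1292]
tcp_rot: [179.9, 0.0, 104.3]
contact_force: [-0.0, -0.0, -2.3]
gripper_width: 0.335
grasp_force: 83.9
```

```bash
python3 w.py a3.png
```

```text
[0.606  0.0626 0.1282] [-179.9879   -0.0023  104.3272] [ 0.0324 -0.1548 -2.0622]
comps [[274, 169, 3, 7, 9], [265, 176, 2, 5, 6], [230, 178, 14, 12, 89]]
comps [[263, 233, 11, 9, 57], [284, 235, 14, 14, 124], [306, 236, 20, 19, 279]]
pred tip 0.107 [ 0.6325 -0.041   0.1286] [[284.7882 169.4331]] [[263.3029 234.2678]]
pred tip 0.11 [ 0.6332 -0.0439  0.1286] [[285.8234 169.1505]] [[262.1946 233.9991]]
crop origins [249 128] [218 193] scale 4.875
```

View pics/a3.png

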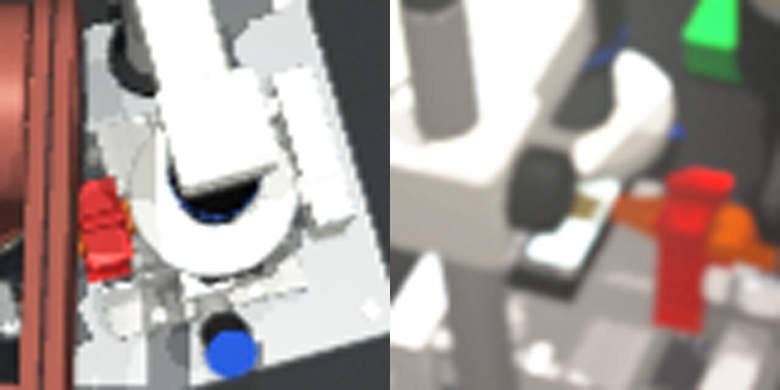

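>>> {"api": "carry_out", "payload": {"steps": [[0,0,0,-2.5,9.7,0,20],[0,0,0,-5,19.4,0,20],[0,0,0,-5,19.4,0,20],[0,0,0,-5,19.4,0,20],[0,0,0,-2.5,9.7,4,20],[0,0,0,-2.5,9.7,8,20],[0,0,0,-15,0,15,20],[0,0,0,-30,0,15,20],[0,0,0,-40,0,15,20],[0,0,0,-40,0,15,20],[0,0,0,-25,0,0,20],[0,0,0,-14,0,0,20],[0,0,0,0,0,0,20]]}}

```text
time_s: 12.05
eef_pos: [0.4196, 0.15, 0.2007]
tcp_rot: [179.9, 0.0, 104.3]
contact_force: [-0.3, 0.3, -1.8]
gripper_width: 0.336
grasp_force: 83.9
```

>>> {"api": "carry_out", "payload": {"steps": [[0,0,-0.04,0,-15,0,20],[0,0,-0.057,0,-30,0,20],[0,0,-0.057,0,-38,0,20],[0,0,-0.057,0,-38,0,20],[0,0,-0.057,0,-38,0,20],[0,0,-0.057,0,-38,0,20],[0,0,-0.057,0,-38,0,20],[0,0,-0.057,0,-38,0,20],[0,0,-0.057,0,-38,0,20],[0,0,-0.057,0,-30,0,20],[0,0,0,0,-15,0,20],[0,0,0,15,0,0,20],[0,0,0,25,0,-15,20],[0,0,0,20,0,-30,20],[0,0,0,10,0,-20,20],[0,0,0,0,0,0,20],[0,0,0,0,0,0,20]]}}

```text
time_s: 14.18
eef_pos: [0.4901, -0.2056, 0.1359]
tcp_rot: [180.0, 0.0, 72.7]
contact_force: [0.8, -0.4, -1.5]
gripper_width: 0.333
grasp_force: 83.9
```

```bash
python3 - <<'E'
from h import *
np.set_printoptions(precision=4,suppress=True)
t=grab('top','t2.png');s=grab('scene','s2.png');st=status.get_state();p=st['eef_pos'];print(p,st['tcp_rot'],st['contact_force'])
T=np.array([.4568,-.3312,0]);R=Ro.from_euler('z',-.305).as_matrix();print('tray local',(p-T)@R)
def red(f,c,r=45):
    m=np.maximum(hsvmask(f,(0,170,110),(6,255,255),(0,0,560,420)),hsvmask(f,(174,170,110),(180,255,255),(0,0,560,420)))
    n,l,q,cc=cv2.connectedComponentsWithStats(m.astype(np.uint8));return [(q[i].tolist(),cc[i].round(1).tolist()) for i in range(1,n) if q[i][4]>15]
yw=np.radians(st['tcp_rot'][2]-180);c=p+[.061*np.cos(yw),.061*np.sin(yw),0];c[2]=p[2]-.0061+.0065-.0245
print('clipmid pred',c,(c-T)@R)
for nm,f in(('t',t),('s',s)): print(nm,'crown',proj(f,c+[0,0,.045]),'mid',proj(f,c),red(f,0)[:8])
a=proj(t,c)[0].astype(int);b=proj(s,c)[0].astype(int)
cr=lambda im,c:cv2.resize(im[max(c[1]-40,0):c[1]+40,max(c[0]-40,0):c[0]+40],(390,390),interpolation=cv2.INTER_CUBIC)
cv2.imwrite('pics/a4.png',np.hstack([cr(t['img'],a),cr(s['img'],b)])[:,:,::-1]);print(a-40,b-40)
E
```

```text
[ 0.4902 -0.2062  0.1366] [179.892    0.0254  72.6601] [ 0.5038  0.1741 -1.094 ]
tray local [-0.0056  0.1293  0.1366]
clipmid pred [ 0.4721 -0.2644  0.1125] [-0.0055  0.0683  0.1125]
t crown [[369.4903 224.0481]] mid [[366.4399 225.612 ]] [([360, 225, 13, 10, 69], [365.7, 229.5]), ([281, 228, 8, 8, 19], [284.2, 231.6])]
s crown [[233.0623 165.4165]] mid [[234.5437 177.5722]] [([301, 0, 19, 8, 73], [308.7, 2.1]), ([284, 7, 11, 10, 49], [288.5, 10.9]), ([295, 217, 14, 19, 117], [301.6, 223.7])]
[326 185] [194 137]
```

View pics/a4.png

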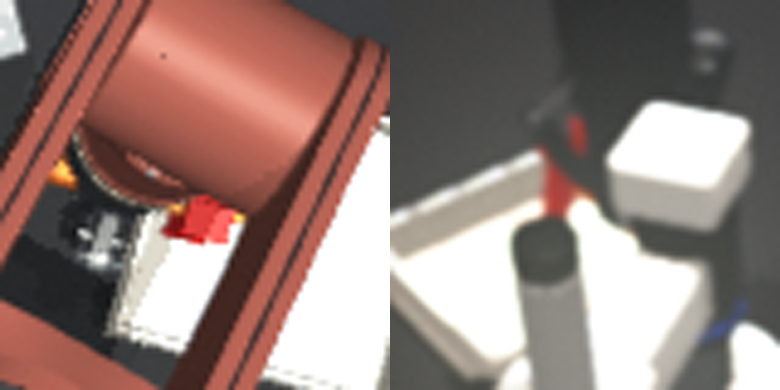

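>>> {"api": "carry_out", "payload": {"steps": [[0,0,0,-1.2,-4,-15,20],[0,0,0,-1.3,-4,-25,20],[0,0,0,0,0,-25,20],[0,0,0,0,0,-12,20],[0,0,0,0,0,-5.5,20],[0,0,0,0,0,0,20],[0,0,0,0,0,0,20]]}}

```text
time_s: 15.15
eef_pos: [0.4877, -0.2144, 0.0536]
tcp_rot: [179.9, 0.0, 72.6]
contact_force: [0.2, 0.3, -2.0]
gripper_width: 0.333
grasp_force: 83.9
```

>>> {"api": "carry_out", "payload": {"steps": [[0,0,0,1.5,4.8,0,20],[0,0,0,1.5,4.8,0,20],[0,0,0,1.5,4.8,0,20],[0,0,0,1.5,4.8,0,20],[0,0,0,1.5,4.8,0,20],[0,0,0,1.5,4.8,0,20],[0,0,0,1.5,4.8,0,20],[0,0,0,1.5,4.8,0,20],[0,0,0,0,0,0,20]]}}

```text
time_s: 16.27
eef_pos: [0.499, -0.1745, 0.0525]
tcp_rot: [-179.9, -0.1, 72.7]
contact_force: [-0.6, -0.4, -1.1]
gripper_width: 0.336
grasp_force: 83.9
```

>>> {"api": "carry_out", "payload": {"steps": [[0,0,0,3,9.5,0,20],[0,0,0,3,9.5,0,20],[0,0,0,3,9.5,0,20],[0,0,0,2,6.5,0,20],[0,0,0,0,0,15,20],[0,0,0,-10,0,30,20],[0,0,0,-30,0,35,20],[0,0,0,-50,0,20,20],[0,0,0,0,0,0,20]]}}

```text
time_s: 17.4
eef_pos: [0.4193, -0.1412, 0.1557]
tcp_rot: [179.7, 0.1, 72.6]
contact_force: [-0.4, -0.1, -1.3]
gripper_width: 0.331
grasp_force: 84.1
```

```bash
python3 - <<'E'
from h import *
np.set_printoptions(precision=4,suppress=True)
t=grab('top','t3.png');s=grab('scene','s3.png');st=status.get_state();p=st['eef_pos'];print(p,st['tcp_rot'],st['contact_force'])
def comps(f,ms):
    n,l,q,cc=cv2.connectedComponentsWithStats(ms.astype(np.uint8));return [(q[i].tolist(),cc[i].round(1).tolist()) for i in range(1,n) if q[i][4]>12]
A=(0,0,560,420)
for nm,f in(('t',t),('s',s)):
    m=np.maximum(hsvmask(f,(0,170,110),(6,255,255),A),hsvmask(f,(174,170,110),(180,255,255),A));print(nm,'red',comps(f,m))
    print(nm,'orange',comps(f,hsvmask(f,(8,120,90),(20,255,255),A)))
T=np.array([.4568,-.3312,0]);R=Ro.from_euler('z',-.305).as_matrix()
for z in(.02,.05): print('red@tray?',[((unproj(t,c,z)-T)@R).round(3).tolist() for _,c in comps(t,np.maximum(hsvmask(t,(0,170,110),(6,255,255),(330,190,110,100)),hsvmask(t,(174,170,110),(180,255,255),(330,190,110,100))))])
E
```

```text
[ 0.4207 -0.1412  0.1543] [179.808    0.0268  72.5928] [ 0.6624  0.4916 -1.2627]
t red [([281, 228, 8, 8, 19], [284.2, 231.6]), ([339, 262, 9, 19, 77], [342.8, 269.5])]
t orange [([167, 0, 243, 12, 1533], [275.8, 4.2]), ([439, 1, 54, 4, 100], [465.2, 2.5]), ([26, 4, 49, 4, 101], [53.6, 5.4]), ([8, 10, 18, 1, 18], [16.5, 10.0]), ([49, 13, 27, 2, 31], [63.5, 13.9]), ([9, 14, 34, 2, 35], [25.9, 15.0]), ([344, 155, 14, 13, 93], [349.9, 161.8])]
s red [([319, 0, 19, 12, 75], [328.1, 4.0]), ([265, 176, 22, 14, 150], [274.3, 183.0]), ([295, 217, 14, 19, 118], [301.6, 223.6])]
s orange [([201, 0, 41, 8, 174], [226.8, 2.3]), ([248, 0, 18, 7, 51], [254.9, 2.4]), ([145, 9, 102, 63, 1703], [183.5, 39.6]), ([0, 57, 95, 73, 3294], [44.0, 91.5]), ([252, 63, 6, 6, 22], [254.0, 65.5]), ([93, 67, 9, 11, 67], [97.2, 72.1]), ([232, 73, 16, 13, 110], [241.4, 79.6]), ([254, 74, 7, 16, 93], [256.8, 81.4]), ([254, 152, 8, 8, 37], [257.0, 155.7]), ([275, 160, 17, 21, 232], [282.7, 171.2]), ([192, 232, 14, 11, 120], [198.6, 237.3])]
red@tray? [[-0.137, 0.088, 0.02]]
red@tray? [[-0.138, 0.091, 0.05]]
```

```bash
python3 - <<'E'
from h import *
np.set_printoptions(precision=4,suppress=True)
t=grab('top');s=grab('scene')
def ray(f,uv):
    K,o,_=cam(f);d=Rm(f)@np.linalg.solve(K,[uv[0],uv[1],1]);return o,d/np.linalg.norm(d)
(o1,d1),(o2,d2)=ray(t,(342.8,269.5)),ray(s,(274.3,183))
A=np.c_[d1,-d2];k=np.linalg.lstsq(A,o2-o1,rcond=None)[0];print(o1+k[0]*d1,o2+k[1]*d2)
p=status.get_state()['eef_pos']
for d in(.03,.061,.09,.107):
    q=p+[d*np.cos(np.radians(-107.4)),d*np.sin(np.radians(-107.4)),0];print(d,q,proj(t,q),proj(s,q),'crown',proj(t,q+[0,0,.02]),proj(s,q+[0,0,.02]))
a,b=(350,255),(272,178)
cr=lambda im,c:cv2.resize(im[c[1]-50:c[1]+50,c[0]-50:c[0]+50],(400,400),interpolation=cv2.INTER_CUBIC)
cv2.imwrite('pics/a5.png',np.hstack([cr(t['img'],a),cr(s['img'],b)])[:,:,::-1])
E
```

```text
[ 0.3522 -0.2041  0.0379] [ 0.3519 -0.2035  0.0379]
0.03 [ 0.4118 -0.1695  0.1531] [[334.6262 247.3539]] [[271.1491 166.6817]] crown [[335.4804 247.0059]] [[270.9132 161.0944]]
0.061 [ 0.4025 -0.1991  0.1531] [[345.8435 250.6215]] [[264.8239 162.0229]] crown [[346.8848 250.3271]] [[264.5185 156.4667]]
0.09 [ 0.3939 -0.2268  0.1531] [[356.363  253.6858]] [[259.0765 157.7895]] crown [[357.5801 253.4419]] [[258.7098 152.263 ]]
0.107 [ 0.3888 -0.243   0.1531] [[362.5412 255.4854]] [[255.7807 155.362 ]] crown [[363.8618 255.2713]] [[255.3798 149.8531]]
```

View pics/a5.png

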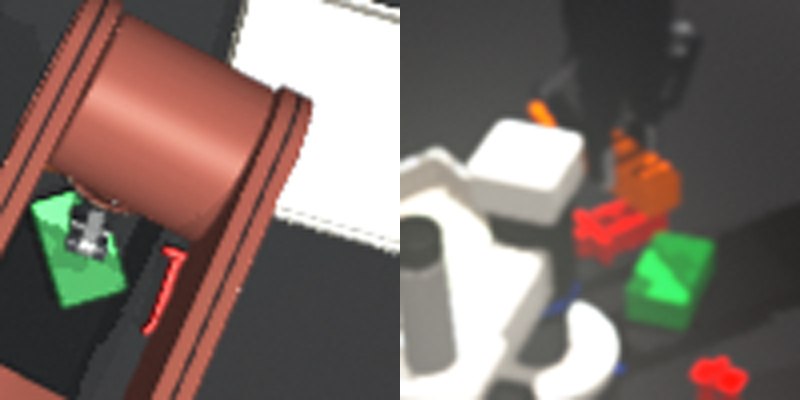

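>>> {"api": "carry_out", "payload": {"steps": [[0,0,0.063,4,20,0,20],[0,0,0.063,4,40,0,20],[0,0,0.063,4,45,0,20],[0,0,0.063,4,45,0,20],[0,0,0.063,4,45,0,20],[0,0,0.063,4,45,0,20],[0,0,0.063,4,45,0,20],[0,0,0.063,4,45,0,20],[0,0,0.063,4,45,0,20],[0,0,0.063,4,45,0,20],[0,0,0.063,4,40,0,20],[0,0,0.063,4,28,-20,20],[0,0,0,0,0,-40,20],[0,0,0,0,0,-40,20],[0,0,0,0,0,-25,20],[0,0,0,0,0,-14,20],[0,0,0,0,0,0,20]]}}

```text
time_s: 19.73
eef_pos: [0.4674, 0.3471, 0.0122]
tcp_rot: [-179.8, 0.0, 116.0]
contact_force: [-0.8, 0.3, -0.7]
gripper_width: 0.33
grasp_force: 83.9
```

```bash
python3 - <<'E'
from h import *
np.set_printoptions(precision=4,suppress=True)
t=grab('top','t4.png');s=grab('scene','s4.png')
A=(0,0,560,420)
def red(f,roi,lo=140,v=50): return np.maximum(hsvmask(f,(0,lo,v),(7,255,255),roi),hsvmask(f,(172,lo,v),(180,255,255),roi))
rt=red(t,(325,235,40,55));rs=red(s,(250,165,50,35))
for m,nm in((rt,'t'),(rs,'s')):
    print(nm); a=np.argwhere(m);(y0,x0),(y1,x1)=a.min(0),a.max(0);print(x0,y0)
    for r in m[y0:y1+1,x0:x1+1]: print(''.join('#' if v else '.' for v in r))
for c in('top','scene'): print(c,[(np.round(d['xy'],1).tolist(),round(d['score'],2)) for d in vision.spot_in(c,'clip_mid')],[(np.round(d['xy'],1).tolist(),round(d['score'],2)) for d in vision.spot_in(c,'clip_crown')],[(np.round(d['xy'],1).tolist(),round(d['score'],2)) for d in vision.spot_in(c,'slide_box_mid')])
E
```

```text
t
335 265
..............##......
......#......####.....
.....#####...####.....
.....###.#####.##.....
.......####.####......
.......######.####....
.......#.#...###.###..
......####.....###.###
......###.......######
......#.#......####.#.
.....####......###....
.....####.....####....
.....####.....####....
....######....###.....
....#####..######.....
....###....###.#......
...###......####......
...###......###.......
..####......###.......
..##.##....####.......
..#####...####........
.###.....###.#........
###.......##.#........
.#........#.#.........
..........###.........
s
265 175
................##......
...............####.....
............#######.....
..........########......
.......############.....
.##..##################.
########################
########################
.#######################
.######################.
####################....
###################.....
.##################.....
..################......
..##############........
..##########............
......####..............
.......##...............
top [([210.8, 146.1], 0.51), ([349.3, 270.4], 0.43), ([285.5, 231.6], 0.38)] [([350.0, 275.5], 0.61), ([284.0, 161.9], 0.5), ([281.7, 231.2], 0.48)] [([321.0, 267.9], 0.73), ([341.6, 276.1], 0.56), ([349.2, 160.6], 0.3), ([176.3, 215.1], 0.27)]
scene [([272.8, 184.7], 0.77), ([317.0, 321.1], 0.77), ([300.7, 226.3], 0.51), ([345.7, 229.3], 0.26)] [([318.9, 321.2], 0.98), ([280.2, 184.7], 0.59), ([302.3, 224.1], 0.46)] [([288.8, 200.2], 0.8)]
```

>>> {"api": "carry_out", "payload": {"steps": [[0,0,0,0,0,-2,20],[0,0,0,0,0,-1,20],[0,0,0,0,0,0,40],[0,0,0,0,0,0,60],[0,0,0,0,0,0,60],[0,0,0,0,0,20,60],[0,0,0,0,0,50,60],[0,0,0,0,0,50,60],[0,0,0,0,-10,30,60]]}}

```text
time_s: 21.25
eef_pos: [0.4696, 0.3385, 0.1659]
tcp_rot: [179.7, -0.0, 116.0]
contact_force: [-0.0, -0.2, -0.8]
gripper_width: 0.702
grasp_force: 0.0
```

```bash
cat > clipfit.py <<'E'
from h import *
np.set_printoptions(precision=4,suppress=True)
def rmask(f,roi):
    im=f['img'].astype(float);m=((im[...,0]>70)&(im[...,0]>1.5*im[...,1])&(im[...,0]>1.5*im[...,2]))*1.
    o=np.zeros_like(m);x,y,w,h=roi;o[y:y+h,x:x+w]=m[y:y+h,x:x+w];return o
def prism(pts,z0,z1): return np.array([[u,v,z] for u,v in pts for z in(z0,z1)],float)/1000
def model(fl=0):
    P=[prism([(-24,35),(24,35),(24,41),(-24,41)],0,26),prism([(-4,41),(4,41),(4,53),(-4,53)],0,26)]
    for s in(-1,1): P+=[prism([(s*11,35),(s*15,35),(s*15,-14),(s*11,-14)],0,26),prism([(s*11,-14),(s*15,-14),(s*20,-24),(s*16,-24)],0,26)]
    return P
E
python3 - <<'E'
from clipfit import *
t=grab('top','t5.png');s=grab('scene','s5.png')
rt=rmask(t,(325,255,45,45));rs=rmask(s,(250,165,50,35))
cr,tl=unproj(t,(348,269.5),.02),unproj(t,(341,288.5),.02);d=cr-tl;yaw=np.arctan2(d[1],d[0])-np.pi/2;m=tl+d*.4
print(m,np.degrees(yaw))
for nm,F,M in(('top',[t],[rt]),('scene',[s],[rs]),('both',[t,s],[rt,rs])): 
    x,f,n=fit(F,M,model(),[m[0],m[1],yaw]);print(nm,x,np.degrees(x[2]),f,n)
    if nm=='both' or nm=='top':
        r=render(t,[xf(P,*x) for P in model()])>.5
        for j in range(262,293): print(''.join('.om#'[int(rt[j,i])+2*int(r[j,i])] for i in range(330,362)))
mt=hsvmask(t,(0,100,60),(34,255,255),(130,205,70,50));mt=cv2.morphologyEx(mt,cv2.MORPH_CLOSE,np.ones((3,3),np.uint8))
print('state',status.get_state()['eef_pos'])
E
```

```text
[ 0.319  -0.2081  0.02  ] -112.43411416788213
top [ 0.3147 -0.209  -1.961 ] -112.35628893316036 70.49411764705883 240.0
................................
................................
................................
...................##...........
...........#o.....####o.........
..........o####..o####..........
..........############..........
............#########o..........
............o#########o.........
............###o.########o......
...........o###....o#######.....
...........o###......######o....
...........###o.....o###o##.....
..........o###......###o........
..........###o.....o###.........
..........###oo....####.........
.........o###oo....###o.........
.........###oo..ooo###..........
.........###....oo####..........
........o###.....o###...........
........###o.....o###...........
.......o###o.....###o...........
.......###ooo...o###............
.......###ooo..oo###............
......###oo..ooo###.............
.....###o.....oo###.............
......#o.......####.............
...............o##o.............
...............o##o.............
...............o##m....
[... 544 characters left out ...]
######.....
...........o###......#######....
...........###o.....o###o##.....
..........o###......###o........
..........###o.....o###.........
..........###oo....o###.........
.........o###oo....###o.........
.........###oo..ooo###..........
.........###....oo####..........
........o###.....o###...........
........###o.....o###...........
.......o###o.....###o...........
.......###ooo...o###............
.......###ooo..o####............
......###oo..ooo###.............
.....###o.....oo###.............
......oo.......###o.............
...............###o.............
...............o##o.............
...............o##..............
...............o##m.............
state [0.4711 0.3384 0.1674]
```

>>> {"api": "carry_out", "payload": {"steps": [[0,0,0.06,-10,-40,0,60],[0,0,0.06,-10,-47,0,60],[0,0,0.06,-10,-47,0,60],[0,0,0.06,-10,-47,0,60],[0,0,0.06,-10,-47,0,60],[0,0,0.06,-10,-47,0,60],[0,0,0.06,-10,-47,0,60],[0,0,0.06,-10,-47,0,60],[0,0,0.06,-10,-47,0,60],[0,0,0.06,-10,-47,0,60],[0,0,0.06,-10,-50,-20,60],[0,0,0.06,-11,-49,-30,60],[0,0,0,0,0,-30,60],[0,0,0,0,0,0,60]]}}

```text
time_s: 23.1
eef_pos: [0.345, -0.2232, 0.0786]
tcp_rot: [179.9, -0.3, 157.1]
contact_force: [-1.1, 0.3, 0.6]
gripper_width: 0.702
grasp_force: 0.0
```

>>> {"api": "carry_out", "payload": {"steps": [[0,0,0.005,5,-0.5,-20,60],[0,0,0,0,0,-25,60],[0,0,0,0,0,-18,60],[0,0,0,0,0,-8,60],[0,0,0,0,0,-4,60],[0,0,0,0,0,0,60],[0,0,0,0,0,0,40],[0,0,0,0,0,0,35],[0,0,0,0,0,0,35],[0,0,0,0,0,0,35]], "newtons": 50}}

```text
time_s: 24.35
eef_pos: [0.3528, -0.2256, 0.007]
tcp_rot: [-180.0, 0.1, 157.5]
contact_force: [-1.3, 1.9, 6.3]
gripper_width: 0.538
grasp_force: 50.4
```

>>> {"api": "carry_out", "payload": {"steps": [[0,0,0,0,0,15,35],[0,0,0,0,0,30,35],[0,0,0,0,0,35,35],[0,0,0,0,0,30,35],[0,0,0,12,-11,0,35],[0,0,0,20,-19,0,35],[0,0,0,28,-26,0,35],[0,0,0,28,-26,0,35],[0,0,0,20,-19,0,35],[0,0,0,11,-10,0,35],[0,0,0,0,0,0,35]]}}

```text
time_s: 25.72
eef_pos: [0.4717, -0.3368, 0.1168]
tcp_rot: [-180.0, 0.1, 157.5]
contact_force: [-0.2, 0.2, -0.6]
gripper_width: 0.54
grasp_force: 51.4
```

>>> {"api": "carry_out", "payload": {"steps": [[0,0,0,0,0,-20,35],[0,0,0,0,0,-30,35],[0,0,0,0,0,-30,35],[0,0,0,0,0,-13,35],[0,0,0,0,0,-5,35],[0,0,0,0,0,0,35]]}}

```text
time_s: 26.48
eef_pos: [0.4713, -0.3363, 0.0182]
tcp_rot: [-180.0, 0.0, 157.5]
contact_force: [0.1, -0.7, -0.1]
gripper_width: 0.538
grasp_force: 51.4
```

>>> {"api": "carry_out", "payload": {"steps": [[0,0,0,0,0,-3,35],[0,0,0,0,0,0,55],[0,0,0,0,0,0,65],[0,0,0,0,0,15,65],[0,0,0,0,0,40,65],[0,0,0,0,0,55,65],[0,0,0,-40,30,40,65],[0,0,0,-45,40,0,65],[0,0,0,-30,40,0,65],[0,0,0,0,0,0,65]]}}

```text
time_s: 27.72
eef_pos: [0.3553, -0.2246, 0.1642]
tcp_rot: [180.0, 0.0, 157.5]
contact_force: [0.9, -0.4, 1.2]
gripper_width: 0.76
grasp_force: 0.0
```

```bash
python3 - <<'E'
from clipfit import *
t=grab('top','t6.png');s=grab('scene','s6.png')
T=np.array([.4568,-.3312,0]);R=Ro.from_euler('z',-.305).as_matrix()
m=rmask(t,(338,190,90,90));a=np.argwhere(m)[:,::-1];print(len(a),a.min(0),a.max(0),(unproj(t,a.mean(0),.02)-T)@R)
if len(a)>50:
    x,f,n=fit([t],[m],model(),[.437,-.322,-1.965],.004);print(x,f,n,(np.r_[x[:2],0]-T)@R)
st=status.get_state();print(st['eef_pos'],st['tcp_rot'],st['q'],st['time_s'])
# wedge, knob
mt=hsvmask(t,(0,100,60),(34,255,255),(130,205,70,50));mt=cv2.morphologyEx(mt,cv2.MORPH_CLOSE,np.ones((3,3),np.uint8))
print('wedge',fit([t],[mt],WEDGE,[.467,.350,-1.12],.003))
bt=hsvmask(t,(100,100,40),(130,255,255),(280,185,34,30));a=np.argwhere(bt)[:,::-1];print('cap',a.mean(0),len(a))
bs=hsvmask(s,(95,90,40),(135,255,255),(268,212,20,18));a=np.argwhere(bs)[:,::-1];print('cap s',a.tolist())
E
```

```text
2246 [340 225] [426 279] [-0.0833 -0.0173  0.02  ]
[ 0.433  -0.3185 -2.0416] 2104.8980392156864 2246.0 [-0.0265  0.005   0.    ]
[ 0.3577 -0.2274  0.1653] [-179.9282    0.1845  157.5127] [ -43.1271  -12.8956  120.2163   -0.0023   72.4814 -110.639 ] 27.825
wedge (array([ 0.4649,  0.3489, -1.0959]), np.float64(63.654901960784315), np.float64(469.0))
cap [295.9677 199.9247] 93
cap s [[276, 219], [277, 219], [276, 220], [277, 220]]
```

```bash
python3 - <<'E'
from clipfit import *
t=grab('top','t7.png')
S=[.6545,-.043,.251];R=Ro.from_euler('z',S[2]).as_matrix();L=lambda p:((p-[S[0],S[1],0])@R*1000).round(1)
for uv in((272.5,196.2),(311,187.5),(269,190.5)): print([L(unproj(t,uv,z)) for z in(.03,.06,.09)])
n=np.array([-.643,0,.766]);W=lambda l:xf(np.array([l])/1000,*S)[0]
g=np.array([-96.7,0,89.2])
for d in(100,2): print(d,'TCP',W(g+(d-19)*n))
c=np.cos(S[2]);
Rt=Ro.from_euler('z',S[2])*Ro.from_euler('y',-40,degrees=True)*Ro.from_euler('xyz',[180,0,180],degrees=True)
print('target rpy',Rt.as_euler('xyz',degrees=True),Rt.as_matrix()[:,2])
Rc=Ro.from_euler('xyz',status.get_state()['tcp_rot'],degrees=True)
print('rotvec',(Rt*Rc.inv()).as_rotvec(), 'z-then-tilt', Ro.from_euler('z',S[2]).apply([0,-np.radians(40),0]))
m=np.maximum(hsvmask(t,(0,185,120),(5,255,255),(338,190,90,90)),hsvmask(t,(176,185,120),(180,255,255),(338,190,90,90)));a=np.argwhere(m)[:,::-1];print(len(a),a.min(0),a.max(0),a.mean(0))
E
```

```text
[array([-68.9,  58.5,  30. ]), array([-73.6,  59.1,  60. ]), array([-78.4,  59.7,  90. ])]
[array([-74.4, -59.6,  30. ]), array([-79.1, -56.3,  60. ]), array([-83.7, -53.1,  90. ])]
[array([-49.4,  64. ,  30. ]), array([-54.6,  64.5,  60. ]), array([-59.8,  65. ,  90. ])]
100 TCP [ 0.5104 -0.08    0.1512]
2 TCP [ 0.5714 -0.0643  0.0762]
target rpy [ 180.       40.     -165.6188] [ 0.6226  0.1597 -0.766 ]
rotvec [-0.0489 -0.7053  0.6176] z-then-tilt [ 0.1734 -0.6763  0.    ]
19 [378 227] [391 237] [384.8947 230.1053]
```

>>> {"api": "carry_out", "payload": {"steps": [[-0.0061,-0.0882,0.0772,19,18.5,0,65],[-0.0061,-0.0882,0.0772,19,18.5,0,65],[-0.0061,-0.0882,0.0772,19,18.5,0,65],[-0.0061,-0.0882,0.0772,19,18.5,-2,65],[-0.0061,-0.0882,0.0772,19,18.5,-2,65],[-0.0061,-0.0882,0.0772,19,18.5,-2,65],[-0.0061,-0.0882,0.0772,19,18.5,-4,60],[-0.0061,-0.0882,0.0772,19,18.5,-4,55],[0,0,0,0,0,0,50],[0,0,0,0,0,0,50]]}}

```text
time_s: 29.12
eef_pos: [0.5162, -0.0533, 0.1685]
tcp_rot: [-179.3, 37.6, -167.4]
contact_force: [0.1, -0.0, 0.2]
gripper_width: 0.589
grasp_force: 0.0
```

```bash
python3 - <<'E'
from clipfit import *
t=grab('top','t8.png');s=grab('scene','s8.png');st=status.get_state();print(st['eef_pos'],st['tcp_rot'],st['q'])
S=[.6545,-.043,.251];Rt=Ro.from_euler('xyz',[180,40,-165.62],degrees=True)
Rc=Ro.from_euler('xyz',st['tcp_rot'],degrees=True);print('rot err',(Rt*Rc.inv()).as_rotvec())
T=np.array([.4568,-.3312,0]);R=Ro.from_euler('z',-.305).as_matrix()
def q(f,roi): return np.maximum(hsvmask(f,(0,175,90),(5,255,255),roi),hsvmask(f,(175,175,90),(180,255,255),roi))
for nm,f,roi in(('t',t,(338,190,90,90)),('s',s,(185,140,80,60))):
    n,l,c,cc=cv2.connectedComponentsWithStats(q(f,roi).astype(np.uint8),connectivity=8);print(nm,[(c[i].tolist(),cc[i].round(1).tolist()) for i in range(1,n) if c[i][4]>8])
print('expected clip mid',proj(t,[.437,-.322,.02]),proj(s,[.437,-.322,.02]))
for c in('top','scene'): print(c,[(np.round(d['xy'],1).tolist(),round(d['score'],2)) for d in vision.spot_in(c,'clip_mid')])
E
```

```text
[ 0.5159 -0.0538  0.1683] [-179.3037   37.5715 -167.4438] [ -30.3387  -24.0106  136.0527   35.7611   44.0181 -153.562 ]
rot err [ 0.0191 -0.039   0.0394]
t [([378, 227, 14, 7, 21], [384.9, 230.3]), ([383, 235, 5, 8, 11], [385.1, 238.5]), ([381, 245, 3, 6, 9], [382.0, 247.3])]
s []
expected clip mid [[380.7561 239.9036]] [[230.2868 188.7333]]
top [([382.0, 234.8], 0.66), ([212.3, 150.1], 0.55), ([384.5, 235.5], 0.55)]
scene [([214.7, 189.3], 0.75), ([318.4, 319.5], 0.6), ([300.7, 223.7], 0.58), ([234.5, 191.3], 0.55)]
```

>>> {"api": "carry_out", "payload": {"steps": [[0.1152,0.0295,-0.1417,-1,-3,0,50],[0.1152,0.0295,-0.1417,-1,-3,0,50],[0.1152,0.0295,-0.1417,-1,-3,0,50],[0.1152,0.0295,-0.1417,-1,-3,0,50],[0.1152,0.0295,-0.1417,-1,-3,0,50],[0.1152,0.0295,-0.1417,-1,-3,0,50],[0.1152,0.0295,-0.1417,0,-3,0,50],[0.1152,0.0295,-0.1417,0,-3,0,50],[0.1152,0.0295,-0.1417,0,-2,0,50],[0.1152,0.0295,-0.1417,0,0,0,50],[0.1152,0.0295,-0.1417,0,0,0,50],[0.1152,0.0295,-0.1417,0,0,0,50],[0.1152,0.0295,-0.1417,0,0,0,50],[0.1152,0.0295,-0.1417,0,0,0,50],[0.1152,0.0295,-0.1417,0,0,0,50],[0.1152,0.0295,-0.1417,0,0,0,50],[0.1152,0.0295,-0.1417,0,0,0,50],[0,0,0,0,0,0,50]]}}

```text
time_s: 31.58
eef_pos: [0.5094, -0.0793, 0.168]
tcp_rot: [-176.9, -42.4, 12.3]
contact_force: [0.8, 0.1, 0.6]
gripper_width: 0.588
grasp_force: 0.0
```

```bash
cat > k.py <<'E'
from h import *
np.set_printoptions(precision=4,suppress=True)
st=status.get_state();p=st['eef_pos'];S=[.6545,-.043,.251];R=Ro.from_euler('z',S[2]).as_matrix()
Rc=Ro.from_euler('xyz',st['tcp_rot'],degrees=True)
e=min((( Ro.from_euler('xyz',r,degrees=True)*Rc.inv()).as_rotvec() for r in([180,40,-165.62],[0,140,-165.62])),key=np.linalg.norm)
Rt=Ro.from_euler('xyz',[180,40,-165.62],degrees=True)*Ro.from_euler('z',180,degrees=True)
e2=(Rt*Rc.inv()).as_rotvec()
n=np.array([-.643,0,.766]);l=(p-[S[0],S[1],0])@R*1000
g=l-19*np.array([-.643,0,.766])*-1  # grasp point
d=g-np.array([-96.7,0,89.2])
print('t',st['time_s'],'tcp',p,'stage',l,'roterr',e,e2,'q',st['q'],'F',st['contact_force'],'w',st['gripper_width'])
print('grasp rel knob: along n',d@n,'perp',d@np.array([.766,0,.643]),'y',d[1])
for a in(50,4): print('shift mm to',a,((np.array([-96.7,0,89.2])+(a-19)*n-l)@R.T))
E
python3 k.py
```

```text
t 31.575 tcp [ 0.5094 -0.0793  0.168 ] stage [-149.5178    0.8858  168.0335] roterr [-0.3889  1.3852  0.0286] [-0.0491  0.0311  0.0008] q [-40.125  -22.4995 137.2701  47.6825  49.9877   9.5094] F [0.8165 0.0943 0.552 ] w 0.5879917927879763
grasp rel knob: along n 113.3522333887951 perp 10.231534909858452 y 0.8857500484973296
shift mm to 50 [ 32.0743   7.3097 -55.0875]
shift mm to 4 [ 60.7255  14.6561 -90.3235]
```

>>> {"api": "carry_out", "payload": {"steps": [[-0.012,0.008,0,8,1.8,-14,50],[-0.012,0.008,0,8,1.8,-14,50],[-0.012,0.008,0,8,1.8,-14,50],[-0.012,0.008,0,8,1.9,-13,50],[0,0,0,0,0,0,50]]}}

```text
time_s: 32.2
eef_pos: [0.5413, -0.071, 0.1121]
tcp_rot: [-179.9, -39.9, 14.4]
contact_force: [-0.2, 0.4, 0.6]
gripper_width: 0.584
grasp_force: 0.0
```

```bash
python3 k.py
```

```text
t 32.2 tcp [ 0.5413 -0.071   0.1121] stage [-116.6073    0.9662  112.1404] roterr [-0.3492  1.3499 -0.0003] [-0.0014 -0.0023 -0.002 ] q [-33.254  -11.1024 134.6922  49.8553  38.4829   6.9917] F [-0.1798  0.4499  0.5946] w 0.5840197153367355
grasp rel knob: along n 49.3765976142137 perp -0.4982923746266624 y 0.9661517544121139
shift mm to 50 [ 0.215  -0.9423  0.8056]
shift mm to 4 [ 28.8662   6.4041 -34.4304]
```

>>> {"api": "carry_out", "payload": {"steps": [[0,0,0,6,1.3,-7,50],[0,0,0,6,1.3,-7,50],[0,0,0,6,1.3,-7,50],[0,0,0,6,1.3,-7,50],[0,0,0,4.9,1.2,-6.4,50],[0,0,0,0,0,0,50]]}}

```text
time_s: 32.95
eef_pos: [0.5704, -0.0646, 0.0778]
tcp_rot: [-179.7, -39.9, 14.2]
contact_force: [-0.5, 0.3, 0.2]
gripper_width: 0.586
grasp_force: 0.0
```

```bash
python3 k.py; python3 - <<'E'
from h import *
t=grab('top','t9.png');bt=hsvmask(t,(100,100,40),(130,255,255),(280,185,34,30));a=np.argwhere(bt)[:,::-1];print('cap',len(a),a.mean(0) if len(a) else 0)
E
```

```text
t 32.95 tcp [ 0.5704 -0.0646  0.0778] stage [-86.8535   0.0192  77.8075] roterr [-0.3487  1.3505  0.0028] [-0.0029 -0.0023  0.0006] q [-29.9549  -2.2183 131.6703  56.1712  32.8019   1.8295] F [-0.5281  0.3     0.2441] w 0.585701181335843
grasp rel knob: along n 3.9459598435336893 perp 0.21701831631918664 y 0.019209682087578252
shift mm to 50 [-28.8415  -7.415   35.1385]
shift mm to 4 [-0.1904 -0.0686 -0.0975]
cap 95 [295.90526316 200.02105263]
```

>>> {"api": "carry_out", "payload": {"steps": [[0,0,0,0,0,0,35],[0,0,0,0,0,0,20],[0,0,0,0,0,0,15],[0,0,0,0,0,0,15],[0,0,0,0,0,0,15]], "newtons": 70}}

```text
time_s: 33.62
eef_pos: [0.5704, -0.0652, 0.0791]
tcp_rot: [-179.9, -40.0, 14.2]
contact_force: [-5.9, -0.8, 4.5]
gripper_width: 0.325
grasp_force: 68.2
```

>>> {"api": "carry_out", "payload": {"steps": [[0,0,0,-1.9,-0.5,2.3,15],[0,0,0,-1.9,-0.5,2.3,15],[0,0,0,-1.9,-0.5,2.3,15],[0,0,0,-1.2,-0.3,1.5,15],[0,0,0,0,0,0,15],[0,0,0,0,0,0,15]]}}

```text
time_s: 34.38
eef_pos: [0.5637, -0.0664, 0.087]
tcp_rot: [-179.8, -40.0, 14.2]
contact_force: [12.6, 3.1, -10.0]
gripper_width: 0.319
grasp_force: 72.2
```

```bash
python3 k.py
```

```text
t 34.375 tcp [ 0.5637 -0.0664  0.087 ] stage [-93.7326  -0.146   86.9875] roterr [-0.3484  1.3518  0.003 ] [-0.0028 -0.001   0.0011] q [-30.7305  -4.4182 132.4407  54.546   34.0719   3.2483] F [12.5818  3.1381 -9.9565] w 0.31899230435406695
grasp rel knob: along n 15.401055263297668 perp 0.8503867830327406 y -0.1460306664366539
shift mm to 50 [-22.2191  -5.5464  25.9585]
shift mm to 4 [ 6.4321  1.8    -9.2775]
```

>>> {"api": "carry_out", "payload": {"steps": [[0,0,0,-0.5,1.9,0,15],[0,0,0,-1,3.9,0,15],[0,0,0,-1,3.9,0,15],[0,0,0,-1,3.9,0,15],[0,0,0,-1,3.9,0,15],[0,0,0,-1,3.9,0,15],[0,0,0,-1,3.9,0,15],[0,0,0,-1,3.9,0,15],[0,0,0,0,0,0,15],[0,0,0,0,0,0,15]]}}

```text
time_s: 35.62
eef_pos: [0.5562, -0.0369, 0.087]
tcp_rot: [-179.7, -40.0, 14.2]
contact_force: [14.2, 4.0, -9.9]
gripper_width: 0.317
grasp_force: 72.3
```

```bash
python3 k.py
```

```text
t 35.625 tcp [ 0.5562 -0.0369  0.087 ] stage [-93.7383  30.3761  86.9768] roterr [-0.3491  1.3516  0.0028] [-0.0032 -0.0012  0.0005] q [-27.2202  -6.8834 134.6564  53.9024  32.0112   6.5775] F [14.1809  3.9642 -9.9244] w 0.31657543459467247
grasp rel knob: along n 15.39652518537797 perp 0.8391237685208429 y 30.376061607835368
shift mm to 50 [-14.6327 -35.1106  25.9692]
shift mm to 4 [ 14.0185 -27.7643  -9.2668]
```

>>> {"api": "carry_out", "payload": {"steps": [[0,0,0,1.9,0.6,-2.3,15],[0,0,0,1.9,0.6,-2.3,15],[0,0,0,1.9,0.5,-2.3,15],[0,0,0,1.2,0.3,-1.5,15],[0,0,0,0,0,0,15],[0,0,0,0,0,0,15]]}}

```text
time_s: 36.38
eef_pos: [0.563, -0.0358, 0.0791]
tcp_rot: [-179.9, -40.0, 14.2]
contact_force: [-5.0, -1.0, 4.8]
gripper_width: 0.323
grasp_force: 74.2
```

```bash
python3 k.py
```

```text
t 36.375 tcp [ 0.563  -0.0358  0.0791] stage [-86.8922  29.7127  79.1221] roterr [-0.3476  1.3523  0.0021] [-0.0018 -0.0005  0.001 ] q [-26.5185  -4.7449 133.8877  55.6727  30.6849   4.9856] F [-4.983  -1.0273  4.8366] w 0.32303573843381045
grasp rel knob: along n 4.977781418392886 perp 1.0326572396960882 y 29.712652970478494
shift mm to 50 [-21.429  -36.1684  33.8239]
shift mm to 4 [  7.2221 -28.822   -1.4121]
```

>>> {"api": "carry_out", "payload": {"steps": [[0,0,0,0,0,0,30],[0,0,0,0,0,0,45],[0,0,0,0,0,0,50],[0,0,0,0,0,0,50],[0,0,0,-6,-1.5,7.5,50],[0,0,0,-9,-2.3,11,50],[0,0,0,-12,-3,15,50],[0,0,0,-12,-3,15,50],[0,0,0,-12,-3,15,50],[0,0,0,-20,0,20,50],[0,0,0,-30,0,20,50],[0,0,0,0,0,0,50]]}}

```text
time_s: 37.88
eef_pos: [0.4621, -0.0496, 0.185]
tcp_rot: [179.7, -40.2, 14.4]
contact_force: [0.4, -0.9, -0.0]
gripper_width: 0.585
grasp_force: 0.0
```

```bash
python3 - <<'E'
from clipfit import *
t=grab('top','t10.png');s=grab('scene','s10.png');st=status.get_state();print(st['eef_pos'],st['contact_force'],st['time_s'])
S=[.6545,-.043,.251];R0=Ro.from_euler('z',S[2]).as_matrix()
bt=hsvmask(t,(100,100,40),(130,255,255),(265,180,50,40));a=np.argwhere(bt)[:,::-1];print('cap',a.mean(0),len(a),(unproj(t,a.mean(0),.103)-[S[0],S[1],0])@R0)
T=np.array([.4568,-.3312,0]);R=Ro.from_euler('z',-.305).as_matrix()
m=rmask(t,(345,195,80,75));a=np.argwhere(m)[:,::-1];print(len(a),a.min(0),a.max(0),(unproj(t,a.mean(0),.02)-T)@R)
x,f,n=fit([t],[m],model(),[.437,-.322,-1.965],.004);print('clip',x,f,n,(np.r_[x[:2],0]-T)@R)
mt=hsvmask(t,(0,100,60),(34,255,255),(130,205,70,50));mt=cv2.morphologyEx(mt,cv2.MORPH_CLOSE,np.ones((3,3),np.uint8))
print('wedge',fit([t],[mt],WEDGE,[.467,.350,-1.12],.003))
E
```

```text
[ 0.4622 -0.049   0.1828] [0.4715 0.0601 0.2929] 37.975
cap [285.5556 202.8333] 90 [-0.1087  0.0295  0.103 ]
153 [372 225] [393 250] [-0.0073  0.0006  0.02  ]
clip [ 0.4346 -0.3209 -2.0084] 68.8156862745098 153.0 [-0.0243  0.0032  0.    ]
wedge (array([ 0.4649,  0.3489, -1.0959]), np.float64(62.654901960784315), np.float64(470.0))
```

Knob cap sits 29.5 mm along with the knob home, the clip is in the tray, and the wedge is flat on the mat.

```bash
python3 -c "
from workcell import finish_job
print(finish_job())"
```

```text
the job is handed in; nothing more can be done
None
```

The job is handed in with every end condition met by my measurements: the clip is in the tray, the wedge is flat on the mat, and the carriage is one notch along at about 29.5 mm with the knob home; the clip did drop onto the bench once because it did not strip off at the tray wall, so I picked it up with the gripper and laid it in the tray before pulling the knob.

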